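# Lay out the next cycler run

### The arm

A 6-joint arm with a two-finger parallel gripper is mounted at the origin on the work surface. World frame = base frame: x ahead of the robot, y to its left, z up, the work surface at z = 0. Lengths are in mm, angles in degrees, forces in N, time in s.
With the tool pointing down it reaches from about 300 to 850 mm from the base axis. Payload 4.2 kg.
Tool frame: the origin (TCP) lies between the finger pads; the fingertips stand 22 mm ahead of it and the grasp point (between the pads) lies 3 mm ahead of it; z points along the fingers, y is the direction in which the jaws open and shut (so a half turn about z gives the same grasp; the last joint's range is limited). The gripper opens to 91 mm and grips with 3 to 60 N. Pads are 32 mm wide; open, the fingers measure 118 mm over their backs; the gripper's body (76 mm by 178 mm) begins 60 mm behind the grasp point.
Start: joints at [-77.636, 18.312, 89.639, -0, 72.044, -1.146], TCP at [134.334, -559.106, 197.976] pointing down, gripper open.
Joint ranges: [-177.97, 177.97], [-48.28, 115.42], [12.27, 149.76], [-77.06, 257.06], [2.81, 150.46], [-146.56, 146.56]. Speed limits (degrees/s): [147.25, 147.25, 180, 180, 180, 180].

### API

Orientations are given as [roll, pitch, yaw] about the fixed x, y, z axes, in that order (R = Rz(yaw) Ry(pitch) Rx(roll)).
In Python, from workcell import * gives the robot as it stands.
- The arm moves only by the shell command python3 -m jog 'ROWS' [OPENING] [FORCE]. ROWS is text: rows parted by semicolons, each of 6 numbers parted by spaces: the shift along the tool's x, y, z in units of 0.5 m (1.0 is 0.5 m), then the turn, a rotation vector about the tool's x, y, z in units of pi/2 rad (1.0 is pi/2 rad). A call has 1 to 20 rows; each row is the pose to reach, as a shift and turn from the pose measured when the call began, along the tool's axes at that moment; what a row does not reach only later rows make up. A row lasts 1/12 s, in which the tool goes at most 41.7 mm and 7.16 degrees, less where a joint would pass 70% of its speed; a pose out of reach is approached as far as the arm can. A call with a number of a shift or a turn outside -1 to 1 is refused whole. A call with a gripper value outside its range is refused whole. OPENING is the opening, from -1 (shut) to 1 (fully open), set as the call begins (- or left out, the last holds). The fingers move at their own pace and stop on an object; FORCE is the grip in N (left out, the last holds). Time passes only in rows, so rows that repeat a pose let the fingers close. It gives the time, the measured TCP pose, the force and the opening at its end, in the units of the state.
- state(): the state, without advancing time (a new reading comes with each control period).
- grab_frame(name): name is "scene" or "top" or "wrist"; returns the picture (400x640x3 uint8, red, green, blue); there is no depth.
- calibration(name): a dict with "mtx" (3x3 intrinsics, pixels), "rvec" (rotation vector, rad) and "tvec" (3), from world to camera coordinates, as OpenCV has them. Camera axes: x right, y down, z forward; pixel columns grow to the right and rows downward; lengths in mm; the calibration is good to about 2 mm. A picture is of the moment at which its call begins: read the wrist's pose just before it. calibration takes no time and is no camera call; for the wrist camera it gives the pose at the moment of the call.
- job_done(): hands the job in, once; it reports no verdict.
Trained networks look in the newest picture that a camera, given by its name, has taken for a name from the list of things; names that differ only in an ending like _2 or _b are one class to them, and where a whole thing is asked for, a point or a joint stands for the part that bears it (a point fixed in the world has none). Each returns a list of dicts, best first, with "confidence" (0 to 1); they miss things now and then, are a little off and sometimes report something else, mostly with a low value. They report only what shows in the picture. A call takes as long as a camera call. They do not tell look-alikes from the thing itself.
- spot_in(query, camera): "rect" ([left, top, right, bottom] in pixels, round what is visible of it).
- tip_of(query, camera): "location" ([column, row] in pixels: a listed point, or the origin of a listed thing).
The state is a dict: "time_s": time; "qpos": joint angles; "qvel": joint speeds; "effort": joint torques, N m; "ee_pos": TCP position; "ee_rot": TCP orientation; "force": force on the tool from outside, world axes, zero at the start; "torque": the same for the moment, N m; "gripper_width": finger opening in mm.
Only numpy, scipy, OpenCV 4.12 (cv2) and the standard library are available. Lean on these libraries where they do the work, as an engineer would, in place of code of your own. Each camera call takes 0.05 s, during which the arm holds its last target. There are 200 camera calls.

### The job

Lay out the next run on the lab bench: fit the tube plate whose holes match the two pins of the loading deck, down flat on the deck, and stand the three capped containers upright in the caddy, each in the bay of its size: jar in the widest, bottle in the middle one, vial in the narrowest. Leave the open, capless containers standing where they are, and leave the plate that does not fit lying flat on the bench, clear of the deck and the caddy. Don't knock any container over.

Things in the scene. Friction and masses are not known exactly. Their poses are not given: they have to be found in the camera images.
- dock: Fixed loading deck: a flat slab 150 mm (its x) by 100 mm (its y), silver rim and black bed, bed 15 mm above the bench. Two upright steel dowel pins on its long centre line at x = -45 and x = +45 mm: 10 mm thick, 22 mm tall above the bed, the upper 10 mm tapering to a 3 mm tip. Origin: centre of its underside on the bench, z up.
- caddy: Fixed grey plastic caddy 84 x 204 mm (x, y), rim 26 mm and inner floor 4 mm above the bench, walls 4 mm. Three open bays in a row along y, each 76 mm long in x, centred at x = 0: the widest, 76 mm, centred at y = -60 mm; the middle one, 62 mm, at y = +13 mm; the narrowest, 50 mm, at y = +73 mm. Origin: centre of its underside on the bench, z up.
- plate_wide: Aluminium tube plate 120 x 80 x 8 mm (x, y, z), 0.22 kg, flat. Black upright grip bar on its middle: 40 mm along x, 14 mm thick along y, top 44 mm above the underside. Two round 14 mm black-rimmed through-holes on the long centre line, at x = -45 and +45 mm: fits the deck's pins, either way round, 2 mm play all round. Origin: centre of underside, z up.
- plate_near: Aluminium tube plate 120 x 80 x 8 mm (x, y, z), 0.22 kg, flat. Black upright grip bar on its middle: 40 mm along x, 14 mm thick along y, top 44 mm above the underside. Two round 14 mm black-rimmed through-holes on the long centre line, at x = -33 and +33 mm: the look-alike that does not fit the deck. Origin: centre of underside, z up.
- jar: Capped wide white plastic jar, upright, 52 mm across and 70 mm tall, its ribbed lid (52 mm across) the top 20 mm; 0.12 kg. Belongs in the caddy's widest bay. Origin: centre of its underside, z up.
- bottle: Capped white plastic bottle, upright, body 40 mm across up to 58 mm, sloping shoulder, ribbed cap 30 mm across from 72 to 96 mm (its top); 0.10 kg. Belongs in the caddy's middle bay. Origin: centre of its underside, z up.
- vial: Capped white plastic vial, upright, 28 mm across and 72 mm tall, its ribbed cap the top 20 mm; 0.04 kg. Belongs in the caddy's narrowest bay. Origin: centre of its underside, z up.
- jar_open: Look-alike: open, empty white jar without lid, 52 mm across and 64 mm tall, its mouth showing a dark inside. Stays where it is. Origin: centre of its underside, z up.
- bottle_open: Look-alike: open, empty white bottle without cap, body 40 mm across, bare neck 24 mm across with a dark hole, 90 mm tall. Stays where it is. Origin: centre of its underside, z up.
Not all that is in view belongs to the job. Leave any blue or orange look-alike of the caddy alone.

How it is judged:
By the outcome, as a careful person would: the job done as asked, in the order asked, and still so for the second after the job is handed in, with the robot touching nothing.
It also fails if it takes over 115 s, if anything falls off the work surface, if the arm or the gripper's body presses on something with over 40 N, if the wrist force passes 120 N, or if a joint passes its speed limit or range.

## Working session

There is one attempt and no reset: what is moved stays moved. The work goes in short steps, Python scripts to look and compute and a shell command to move; the robot and the scene stay as the last step left them, time stands still between calls to the robot, and variables do not carry over. Pictures are saved under pics/ and viewed, about 12 in all and at most 16, crops included, and the job is handed in when it is done.

```bash
ls; mkdir -p pics; python3 - <<'E'
from workcell import *
import cv2
for n in("top","scene"):
    f=grab_frame(n); cv2.imwrite(f"pics/{n}0.png",f[:,:,::-1])
    c=calibration(n); print(n,c)
    for q in("dock","caddy","plate_wide","plate_near","jar","bottle","vial","jar_open","bottle_open"):
        print(q,[(round(d["confidence"],2),[round(v) for v in d["location"]]) for d in tip_of(q,n)])
print(state())
E
```

```text
pics
top {'mtx': array([[500.25174003,   0.        , 314.75306617],
       [  0.        , 500.25174003, 206.49279518],
       [  0.        ,   0.        ,   1.        ]]), 'rvec': array([ 2.19105006, -2.20533129,  0.06581301]), 'tvec': array([ 133.1325204 ,  469.59452592, 1642.75776142])}
dock [(0.78, [443, 196])]
caddy [(0.83, [173, 189]), (0.78, [262, 188]), (0.53, [380, 158])]
plate_wide [(0.85, [376, 160])]
plate_near [(0.69, [432, 242]), (0.61, [333, 155])]
jar [(0.62, [320, 210])]
bottle [(0.73, [375, 158]), (0.6, [434, 240])]
vial [(0.62, [354, 210]), (0.39, [278, 241])]
jar_open [(0.52, [277, 242])]
bottle_open [(0.66, [383, 204])]
scene {'mtx': array([[509.79486367,   0.        , 323.31911645],
       [  0.        , 509.79486367, 195.6636491 ],
       [  0.        ,   0.        ,   1.        ]]), 'rvec': array([ 1.41726889,  1.98910786, -0.9470001 ]), 'tvec': array([  15.11624111, -305.17319384, 1700.9078448 ])}
dock []
caddy [(0.83, [460, 186]), (0.8, [374, 221]), (0.74, [506, 256])]
plate_wide []
plate_near [(0.74, [274, 236])]
jar [(0.89, [314, 188]), (0.23, [378, 222])]
bottle [(0.95, [206, 143]), (0.58, [377, 179])]
vial [(0.77, [271, 186])]
jar_open [(0.94, [379, 182]), (0.53, [205, 145])]
bottle_open [(0.64, [239, 180])]
{'time_s': 1.0, 'qpos': array([-7.76352716e+01,  1.83108088e+01,  8.96398906e+01,  2.00476707e-03,
        7.20436049e+01, -1.14622270e+00]), 'qvel': array([ 0.03287777,  0.04624262, -0.02079599,  0.01763093,  0.00982156,
        0.08457712]), 'effort': array([-6.44014744e-04, -4.12364388e+01, -2.32235974e+01,  7.26379571e-02,
        3.75641487e-02,  6.21260398e-06]), 'ee_pos': array([ 134.34956876, -559.09620315,  197.98082951]), 'ee_rot': array([ 1.79994267e+02, -1.79285918e-03,  1.35103332e+01]), 'force': array([-0.04227348,  0.18842677,  1.16014609]), 'torque': array([ 0.01071776,  0.03379243, -0.08183193]), 'gripper_width': 90.99951092245045}
```

```bash
python3 - <<'E'
import cv2
a=cv2.imread("pics/top0.png"); b=cv2.imread("pics/scene0.png")
cv2.imwrite("pics/top1.png",cv2.resize(a[110:290,120:500],(0,0),fx=2.1,fy=2.1,interpolation=cv2.INTER_CUBIC))
cv2.imwrite("pics/scene1.png",cv2.resize(b[80:330,140:560],(0,0),fx=1.9,fy=1.9,interpolation=cv2.INTER_CUBIC))
E
```

```text
(no output)
```

View pics/top1.png

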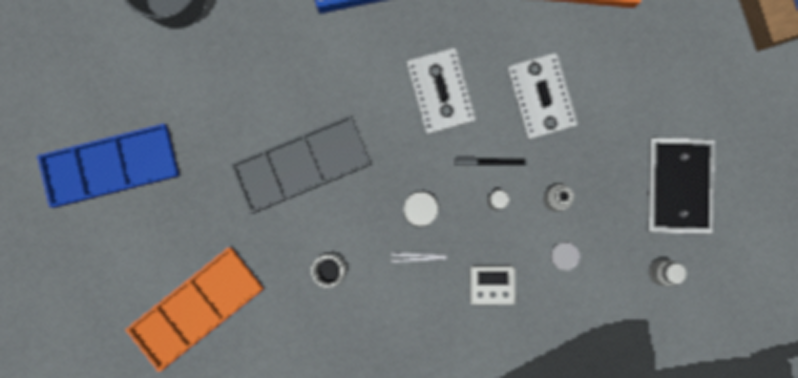

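View pics/scene1.png

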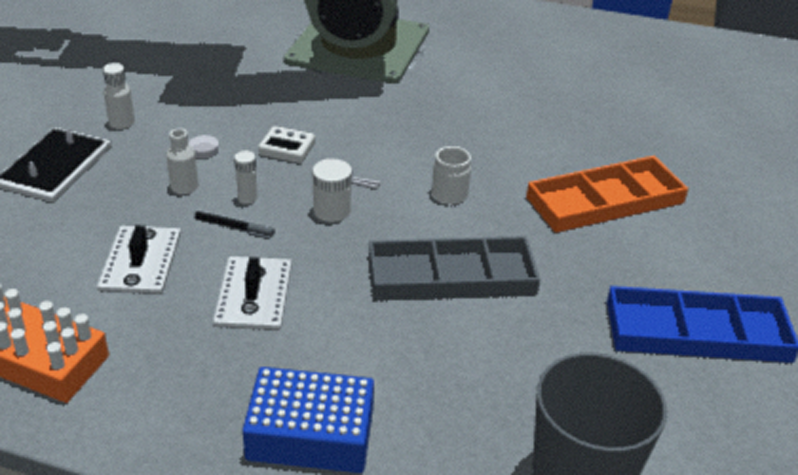

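Top crop: the right plate (crop 543,95; full image 379,155) has holes about 56 crop px apart, roughly 88 mm, so it is plate_wide. The left plate (441,90) measures about 67 mm, so it is plate_near. The grey caddy is at (302,165) with its wide bay to the right. The jar is at (421,208), the vial at (499,199) and the capped bottle at (670,271). The open ones are at (559,197) and (328,269).

```bash
cat > h.py <<'E'
from workcell import *
import numpy as np, cv2
from scipy.spatial.transform import Rotation as R
def world(px,z,c):
    """pixels (N,2) -> world points on plane(s) z"""
    Rm=cv2.Rodrigues(np.array(c["rvec"]))[0]; C=-Rm.T@np.array(c["tvec"])
    px=np.atleast_2d(np.array(px,float)); d=np.c_[px,np.ones(len(px))]@np.linalg.inv(c["mtx"]).T@Rm
    return C+d*((z-C[2])/d[:,2])[:,None]
def proj(p,c): return cv2.projectPoints(np.atleast_2d(np.array(p,float)),np.array(c["rvec"]),np.array(c["tvec"]),np.array(c["mtx"]),None)[0][:,0]
def go(p,yaw=None):
    """jog row from the present pose to TCP p, tool down, at yaw (deg)"""
    s=state(); R0=R.from_euler("xyz",s["ee_rot"],degrees=True)
    R1=R0 if yaw is None else R.from_euler("xyz",[180,0,yaw],degrees=True)
    t=R0.inv().apply(np.array(p)-s["ee_pos"]); r=(R0.inv()*R1).as_rotvec()
    return np.round(np.r_[t/500,r/(np.pi/2)],4), "rows>=%d"%np.ceil(max(np.linalg.norm(t)/41.7,np.degrees(np.linalg.norm(r))/7.16))
E
python3 - <<'E'
from h import *
c=calibration("top"); f=lambda x,y:(120+x/2.1,110+y/2.1)
T=dict(dock_c=[(650,138,0),(714,141,0),(712,233,0),(649,231,0)],caddy_c=[(233,165,26),(352,117,26),(372,163,26),(253,213,26)],
 wide=[(535,69,8),(551,123,8)],near=[(435,70,8),(447,111,8)],pins=[(684,157,37),(684,213,37)],jar=[(421,208,70)],vial=[(499,199,72)],bottle=[(677,272,96)],bottle_open=[(559,197,90)],jar_open=[(328,269,64)],pen=[(455,161,5),(525,161,5)],disc=[(566,256,5)])
for k,v in T.items(): print(k,[np.round(world(f(x,y),z+(15 if 'dock' in k else 0),c)[0]).tolist()[:2] for x,y,z in v])
w=calibration("wrist"); Rm=cv2.Rodrigues(w["rvec"])[0]; C=-Rm.T@w["tvec"]; s=state()
R0=R.from_euler("xyz",s["ee_rot"],degrees=True)
print(w["mtx"],"cam in tool",R0.inv().apply(C-s["ee_pos"]),"axis in tool",R0.inv().apply(Rm[2]),"camx",R0.inv().apply(Rm[0]))
E
```

```text
dock_c [[570.0, -251.0], [565.0, -353.0], [419.0, -346.0], [423.0, -247.0]]
caddy_c [[530.0, 405.0], [605.0, 219.0], [532.0, 188.0], [455.0, 374.0]]
wide [[682.0, -72.0], [596.0, -96.0]]
near [[682.0, 87.0], [616.0, 69.0]]
pins [[538.0, -299.0], [450.0, -297.0]]
jar [[459.0, 112.0]]
vial [[472.0, -6.0]]
bottle [[360.0, -269.0]]
bottle_open [[473.0, -95.0]]
jar_open [[367.0, 254.0]]
pen [[536.0, 57.0], [536.0, -54.0]]
disc [[385.0, -117.0]]
[[354.13734247   0.         317.98438666]
 [  0.         354.13734247 195.397205  ]
 [  0.           0.           1.        ]] cam in tool [  75.20166642    0.33696487 -187.28748233] axis in tool [-2.65777751e-01  4.41748617e-05  9.64034328e-01] camx [2.15897719e-04 9.99999977e-01 1.36986300e-05]
```

```bash
python3 - <<'E'
from h import *
print(go([570,-190,250],8))
E
```

```text
(array([ 1.0197e+00, -5.1420e-01, -1.0410e-01,  1.0000e-04, -0.0000e+00,
        6.1200e-02]), 'rows>=14')
```

```bash
python3 -m jog '1 -0.514 -0.104 0 0 0.06;1 -0.514 -0.104 0 0 0.06;1 -0.514 -0.104 0 0 0.06;1 -0.514 -0.104 0 0 0.06;1 -0.514 -0.104 0 0 0.06;1 -0.514 -0.104 0 0 0.06;1 -0.514 -0.104 0 0 0.06;1 -0.514 -0.104 0 0 0.06;1 -0.514 -0.104 0 0 0.06;1 -0.514 -0.104 0 0 0.06;1 -0.514 -0.104 0 0 0.06;1 -0.514 -0.104 0 0 0.06;1 -0.514 -0.104 0 0 0.06;1 -0.514 -0.104 0 0 0.06;1 -0.514 -0.104 0 0 0.06;1 -0.514 -0.104 0 0 0.06;1 -0.514 -0.104 0 0 0.06;1 -0.514 -0.104 0 0 0.06' 1
python3 - <<'E'
from h import *
import pickle
c=calibration("wrist"); f=grab_frame("wrist"); cv2.imwrite("pics/w1.png",f[:,:,::-1]); pickle.dump(c,open("w1.pkl","wb"))
E
```

```text
time_s: 2.5
ee_pos: [559.5, -193.2, 249.9]
ee_rot: [180.0, 0.0, 8.0]
force: [-0.5, -0.6, -0.1]
gripper_width: 91.2
```

View pics/w1.png

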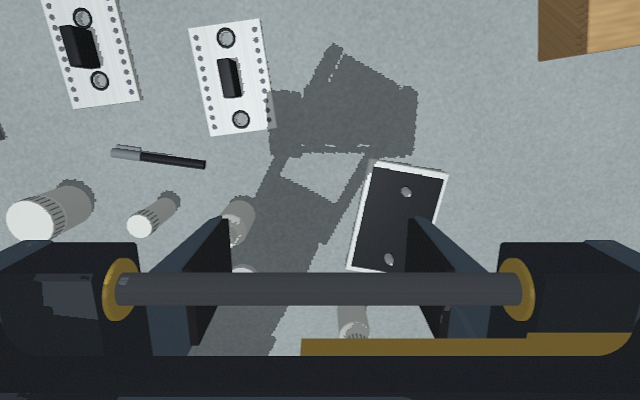

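Wrist view: the plate at (230,75) has holes at (226,38) and (241,119), 82 px apart, so it is plate_wide. The plate at (90,50) has holes 64 px apart, so it is plate_near. The gripper partly hides the dock at (395,215), so I'll take a clearer look at it and crop the wide plate to confirm.

```bash
python3 - <<'E'
from h import *
import pickle
c=pickle.load(open("w1.pkl","rb")); a=cv2.imread("pics/w1.png")
cv2.imwrite("pics/w1c.png",cv2.resize(a[0:150,20:300],(0,0),fx=2.8,fy=2.8,interpolation=cv2.INTER_CUBIC))
g=cv2.cvtColor(a,cv2.COLOR_BGR2GRAY)
for n,pts in dict(wide=[(226,38),(241,119)],near=[(82,18),(100,80)]).items():
    P=[]
    for x,y in pts:
        r=13 if n=="wide" else 12; sub=g[max(0,y-r):y+r+1,x-r:x+r+1]; m=(sub<110).astype(np.uint8)
        k=max(cv2.findContours(m,0,1)[0],key=cv2.contourArea) 
        (cx,cy),(A,B),_=cv2.fitEllipse(k); P.append((cx+x-r,cy+max(0,y-r))); print(n,np.round(P[-1],1),round(A,1),round(B,1))
    W=world(P,8,c); d=W[0]-W[1]; print(np.round(W,1).tolist(),"mid",W.mean(0).round(1),"dist",np.linalg.norm(d).round(1),"yaw",np.degrees(np.arctan2(d[1],d[0])).round(1))
print(go([390,-285,200],0))
E
```

```text
wide [225.5  37.5] 17.2 20.1
wide [240.5 118.9] 16.2 18.0
[[683.8, -71.5, 8.0], [597.1, -95.5, 8.0]] mid [640.4 -83.5   8. ] dist 90.0 yaw 15.5
near [81.1 20. ] 20.9 24.5
near [99.3 80.2] 16.3 20.0
[[679.2, 87.9, 8.0], [617.9, 69.4, 8.0]] mid [648.6  78.6   8. ] dist 64.1 yaw 16.8
(array([-3.611e-01,  1.342e-01,  1.002e-01,  2.000e-04,  3.000e-04,
        8.900e-02]), 'rows>=5')
```

View pics/w1c.png

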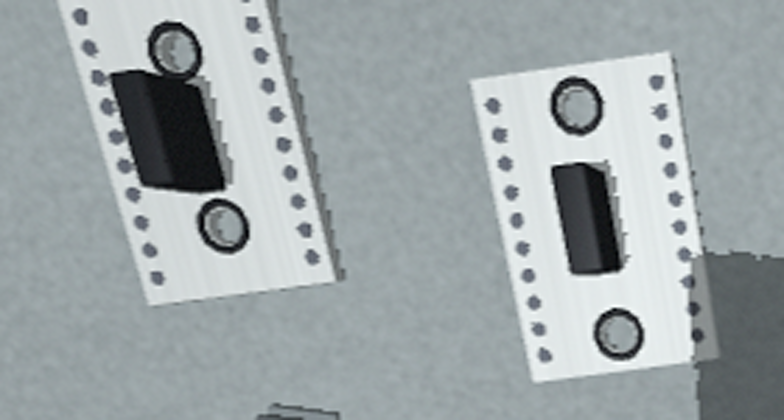

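The crop confirms it. The right plate's holes measure 90.0 mm apart and stand clear of the bar, so it fits. The left plate's holes are about 64–66 mm apart and hug the bar. Next I'll view the dock.

```bash
python3 -m jog '-0.36 0.134 0.08 0 0 0.089;-0.36 0.134 0.08 0 0 0.089;-0.36 0.134 0.08 0 0 0.089;-0.36 0.134 0.08 0 0 0.089;-0.36 0.134 0.08 0 0 0.089;-0.36 0.134 0.08 0 0 0.089;-0.36 0.134 0.08 0 0 0.089;-0.36 0.134 0.08 0 0 0.089'
python3 - <<'E'
from h import *
import pickle
c=calibration("wrist"); f=grab_frame("wrist"); cv2.imwrite("pics/w2.png",f[:,:,::-1]); pickle.dump(c,open("w2.pkl","wb"))
E
```

```text
time_s: 3.22
ee_pos: [390.6, -285.3, 210.7]
ee_rot: [180.0, -0.1, -0.1]
force: [1.1, -0.3, -0.6]
gripper_width: 90.8
```

View pics/w2.png

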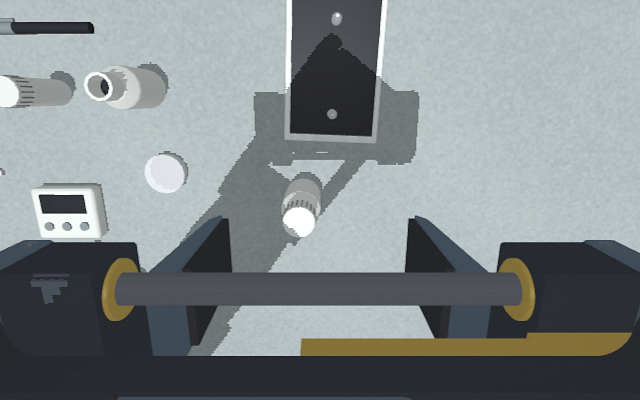

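The pins show at (336,19) and (332,114), and the capped bottle's cap at (298,220). I'll fit the dock pose to the pin blobs.

```bash
cat > dock.py <<'E'
from h import *
import pickle
from scipy.optimize import least_squares
c=pickle.load(open("w2.pkl","rb")); a=cv2.imread("pics/w2.png"); g=cv2.cvtColor(a,cv2.COLOR_BGR2GRAY)
M=[]
for x,y in [(332,114),(336,19)]:
    r=10; sub=g[y-r:y+r+1,x-r:x+r+1]; m=(sub>85).astype(np.uint8); k=max(cv2.findContours(m,0,1)[0],key=cv2.contourArea)
    hl=np.zeros_like(m); cv2.fillPoly(hl,[cv2.convexHull(k)],1); yy,xx=np.nonzero(hl); M.append((xx.mean()+x-r,yy.mean()+y-r)); print(M[-1],cv2.boundingRect(k),hl.sum())
t=np.linspace(0,2*np.pi,40); ring=lambda r,z:np.c_[r*np.cos(t),r*np.sin(t),0*t+z]
pin=np.r_[ring(5,15),ring(5,27),ring(1.5,37)]
def hull(p,X): 
    q=np.radians(p[2]); Rm=np.array([[np.cos(q),-np.sin(q),0],[np.sin(q),np.cos(q),0],[0,0,1]])
    return cv2.convexHull(proj((pin+[X,0,0])@Rm.T+[p[0],p[1],0],c).astype(np.float32))
def cen(p,X): m=cv2.moments(hull(p,X)); return np.array([m["m10"],m["m01"]])/m["m00"]
r=least_squares(lambda p:np.r_[cen(p,-45)-M[0],cen(p,45)-M[1]],[494,-298,-1],diff_step=1e-4)
print("dock",r.x.round(2),"res px",r.fun.round(2),"hull area",[cv2.contourArea(hull(r.x,X)).__round__(1) for X in(-45,45)])
q=np.radians(r.x[2]);Rm=np.array([[np.cos(q),-np.sin(q)],[np.sin(q),np.cos(q)]])
cor=np.c_[np.array([[-75,-50],[75,-50],[75,50],[-75,50]])@Rm.T+r.x[:2],[15]*4]
v=a.copy(); cv2.polylines(v,[np.round(proj(cor,c)*8).astype(np.int32)],True,(0,0,255),1,cv2.LINE_AA,3)
for X in(-45,45): cv2.polylines(v,[np.round(hull(r.x,X)*8).astype(np.int32)],True,(0,255,0),1,cv2.LINE_AA,3)
cv2.imwrite("pics/w2c.png",cv2.resize(v[0:150,260:410],(0,0),fx=4,fy=4,interpolation=cv2.INTER_NEAREST))
print(go([640.4,-83.5,120],15.5))
E
python3 dock.py
```

```text
(np.float64(331.63291139240505), np.float64(113.63291139240506)) (5, 5, 10, 10) 79
(np.float64(336.22463768115944), np.float64(18.3768115942029)) (5, 3, 12, 14) 138
dock [ 495.26 -301.8    -2.36] res px [ 0.   -0.02 -0.    0.02] hull area [81.0, 119.5]
(array([ 0.4982, -0.4035,  0.1814,  0.0006, -0.0006, -0.1725]), 'rows>=8')
```

View pics/w2c.png

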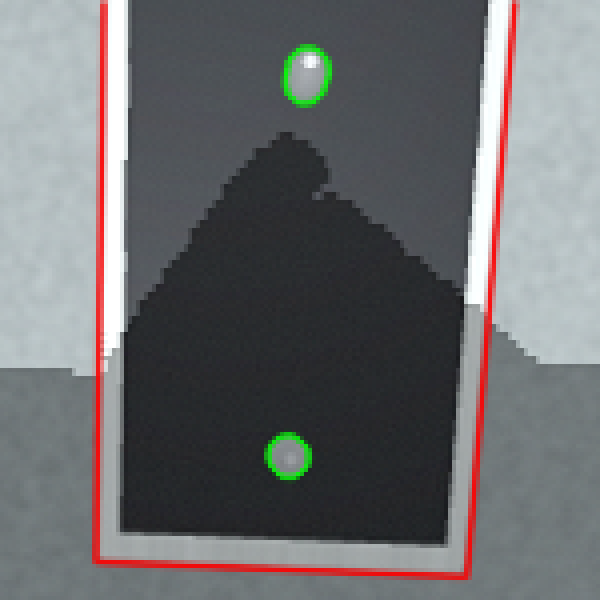

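The overlay matches the pins and the rim. The dock is at (495.3, -301.8), yaw -2.4°. Picking up plate_wide.

```bash
python3 -m jog '0.498 -0.403 0.15 0 0 -0.172;0.498 -0.403 0.15 0 0 -0.172;0.498 -0.403 0.15 0 0 -0.172;0.498 -0.403 0.15 0 0 -0.172;0.498 -0.403 0.15 0 0 -0.172;0.498 -0.403 0.15 0 0 -0.172;0.498 -0.403 0.15 0 0 -0.172;0.498 -0.403 0.15 0 0 -0.172;0.498 -0.403 0.15 0 0 -0.172;0.498 -0.403 0.18 0 0 -0.172;0.498 -0.403 0.18 0 0 -0.172'
python3 - <<'E'
from h import *
print(go([640.4,-83.5,35],15.5))
E
```

```text
time_s: 4.18
ee_pos: [639.7, -81.9, 117.9]
ee_rot: [-179.9, 0.2, 15.6]
force: [0.4, 0.0, 0.1]
gripper_width: 90.9
(array([ 0.001 ,  0.0037,  0.1658, -0.0006,  0.0023,  0.0014]), 'rows>=2')
```

```bash
python3 -m jog '0.001 0.0035 0.08 0 0.002 0.001;0.001 0.0035 0.13 0 0.002 0.001;0.001 0.0035 0.15 0 0.002 0.001;0.001 0.0035 0.165 0 0.002 0.001;0.001 0.0035 0.166 0 0.002 0.001;0.001 0.0035 0.166 0 0.002 0.001;0.001 0.0035 0.166 0 0.002 0.001' 1
python3 -m jog '0 0 0 0 0 0;0 0 0 0 0 0;0 0 0 0 0 0;0 0 0 0 0 0;0 0 0 0 0 0;0 0 0 0 0 0;0 0 0 0 0 0;0 0 0 0 0 0;0 0 0 0 0 0;0 0 0 0 0 0' -1 40
```

```text
time_s: 4.77
ee_pos: [641.8, -83.7, 36.8]
ee_rot: [180.0, -0.2, 15.5]
force: [-0.5, 0.4, 0.1]
gripper_width: 91.0
time_s: 5.6
ee_pos: [641.7, -83.7, 36.8]
ee_rot: [180.0, -0.2, 15.5]
force: [-0.6, 0.5, -0.9]
gripper_width: 27.4
```

```bash
python3 -m jog '0 0 0 0 0 0;0 0 0 0 0 0;0 0 0 0 0 0;0 0 0 0 0 0;0 0 -0.06 0 0 0;0 0 -0.14 0 0 0;0 0 -0.2 0 0 0;0 0 -0.2 0 0 0;0 0 -0.2 0 0 0' -1 40
python3 - <<'E'
from h import *
s=state(); print(s["gripper_width"],s["force"]); print(go([495.3+1.2,-301.8,130],-2.4))
E
```

```text
time_s: 6.35
ee_pos: [642.7, -83.9, 139.2]
ee_rot: [179.9, -0.4, 15.5]
force: [-0.5, 0.7, -0.1]
gripper_width: 0.4
0.4102992086597636 [-0.52730364  0.65993269 -0.07537528]
(array([-0.3986,  0.3416,  0.0164,  0.0009, -0.0048,  0.1992]), 'rows>=7')
```

The gripper closed on nothing (0.4 mm), so I'll look.

```bash
python3 - <<'E'
from h import *
import pickle
c=calibration("wrist"); f=grab_frame("wrist"); cv2.imwrite("pics/w3.png",f[:,:,::-1]); pickle.dump(c,open("w3.pkl","wb"))
E
```

```text
(no output)
```

View pics/w3.png

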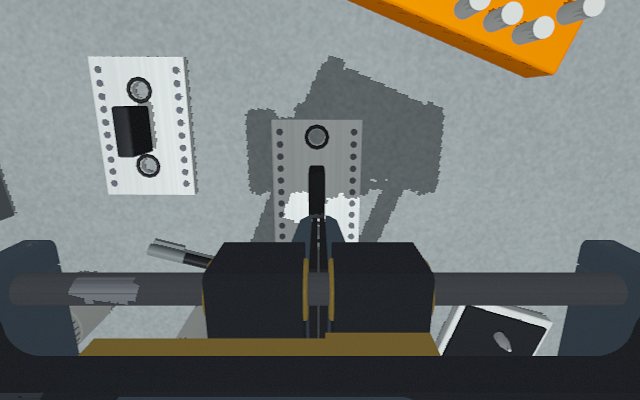

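```bash
python3 - <<'E'
from h import *
import pickle
c=pickle.load(open("w3.pkl","rb")); s=state()
print("hole",world([317,137],8,c), "near holes",world([(139,90),(149,165)],8,c).round(1).tolist())
print("bar top front",world([317,168],44,c))
p=s["ee_pos"]; Rt=R.from_euler("xyz",s["ee_rot"],degrees=True)
print("tcp px",proj(p,c),"tip px",proj(p+Rt.apply([0,0,22]),c), "expected hole px",proj([683.8,-71.5,8],c), p)
E
```

```text
hole [[683.51423884 -72.35804882   8.        ]] near holes [[681.2, 86.3, 8.0], [618.2, 68.3, 8.0]]
bar top front [[662.93616568 -78.07032359  44.        ]]
tcp px [[316.38502974 236.26449525]] tip px [[316.47717193 223.29034386]] expected hole px [[316.15925079 136.42945466]] [641.36188929 -83.70450303 137.04619461]
```

The plate hasn't moved: its hole is where I measured it. The lift probably started before the jaws had closed on the bar. I'll retry with a smaller opening and check the grip before lifting.

```bash
python3 -m jog '0 0 0 0 0 0;0 0 0 0 0 0;0 0 0 0 0 0;0 0 0 0 0 0;0 0 0 0 0 0;0 0 0 0 0 0;0 0 0 0 0 0' 0
python3 -m jog '0 0 0.07 0 0.003 0;0 0 0.13 0 0.003 0;0 0 0.17 0 0.003 0;0 0 0.19 0 0.003 0;0 0 0.204 0 0.003 0;-0.001 0 0.206 0 0.003 0;-0.001 0 0.206 0 0.003 0'
python3 -m jog '0 0 0 0 0 0;0 0 0 0 0 0;0 0 0 0 0 0;0 0 0 0 0 0;0 0 0 0 0 0;0 0 0 0 0 0;0 0 0 0 0 0;0 0 0 0 0 0' -1 40
python3 -m jog '0 0 0 0 0 0;0 0 0 0 0 0;0 0 0 0 0 0' -1 40
```

```text
time_s: 6.98
ee_pos: [641.3, -83.7, 136.8]
ee_rot: [180.0, -0.2, 15.5]
force: [-0.4, 0.2, -0.0]
gripper_width: 43.8
time_s: 7.57
ee_pos: [641.8, -83.9, 34.6]
ee_rot: [179.9, -0.5, 15.5]
force: [0.0, -0.1, 0.5]
gripper_width: 45.5
time_s: 8.23
ee_pos: [641.7, -83.9, 34.5]
ee_rot: [179.9, -0.5, 15.5]
force: [-0.1, 1.2, 0.8]
gripper_width: 0.8
time_s: 8.48
ee_pos: [641.8, -83.9, 34.5]
ee_rot: [179.9, -0.5, 15.5]
force: [0.3, -0.3, -0.0]
gripper_width: 0.3
```

```bash
python3 - <<'E'
from h import *
f=grab_frame("wrist")[:,:,::-1]; g=grab_frame("scene")[:,:,::-1]; c=calibration("scene"); p=proj(state()["ee_pos"],c)[0]; print(p)
x,y=map(int,p); b=cv2.resize(g[max(0,y-70):y+70,max(0,x-90):x+90],(600,466),interpolation=cv2.INTER_CUBIC)
cv2.imwrite("pics/w4.png",np.hstack([cv2.resize(f[60:400,200:440],(200,283)),cv2.resize(b,(600,466))[:283+0] if 0 else cv2.resize(b,(364,283))]))
cv2.imwrite("pics/w4.png",np.hstack([cv2.resize(f[60:400,180:460],(330,400)),cv2.resize(b,(470,400))]))
E
```

```text
[210.92728853 206.8132675 ]
```

View pics/w4.png

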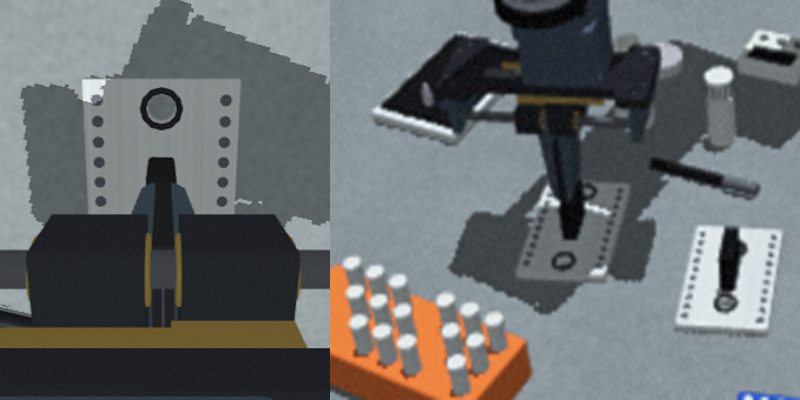

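```bash
python3 - <<'E'
from h import *
a=cv2.imread("pics/w3.png"); f=grab_frame("wrist")[:,:,::-1]; cv2.imwrite("pics/w5raw.png",f); g=grab_frame("scene")[:,:,::-1]
z=lambda i:cv2.resize(i[110:360,260:380],(264,550),interpolation=cv2.INTER_CUBIC)
s=cv2.resize(g[165:255,185:230],(264,550),interpolation=cv2.INTER_CUBIC)
cv2.imwrite("pics/w5.png",np.hstack([z(a),z(f),s]))
c=calibration("wrist"); d=np.array([np.cos(np.radians(15.5)),np.sin(np.radians(15.5)),0]); m=np.array([640.4,-83.5,44])
print("bar ends px",proj([m+20*d,m-20*d],c).round(),state()["gripper_width"],state()["force"])
E
```

```text
bar ends px [[316. 209.]
 [316. 278.]] 0.13419167581207841 [ 0.10948062 -0.03909816  0.41784297]
```

View pics/w5.png

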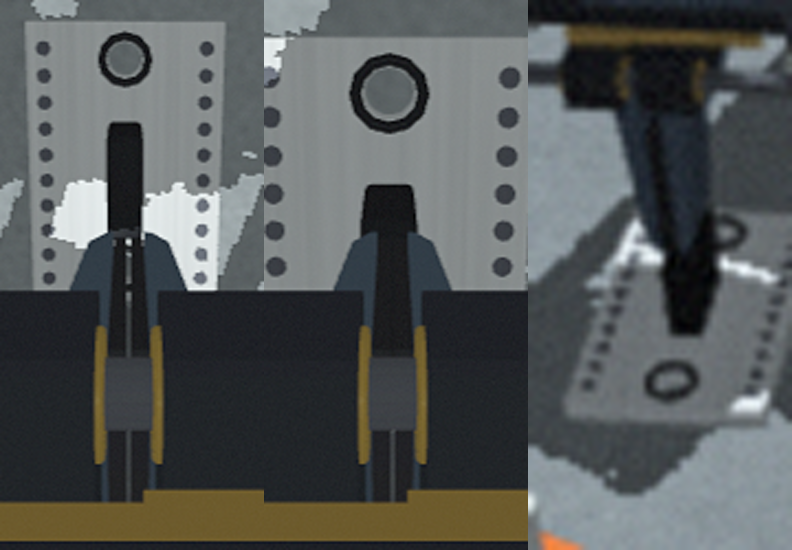

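```bash
python3 - <<'E'
from h import *
c=calibration("scene"); s=state(); t=R.from_euler("xyz",s["ee_rot"],degrees=True)
f=lambda P:np.round((proj(P,c)-[185,165])*[264/45,550/90]+[528,0]).tolist()
d=R.from_euler("z",15.5,degrees=True); m=np.array([640.4,-83.5,0])
print("bar front bottom/top L,R",f([m+d.apply(v) for v in ([20,7,8],[20,-7,8],[20,7,44],[20,-7,44])]))
print("bar back top",f([m+d.apply(v) for v in ([-20,7,44],[-20,-7,44])]))
print("tip front z=22,0,-13",f([s["ee_pos"]+t.apply(v) for v in([16,0,22],[16,0,0],[16,0,-13])]))
print("hole front, plate corners",f([m+d.apply(v) for v in ([45,0,8],[60,40,8],[60,-40,8])]))
E
```

```text
bar front bottom/top L,R [[696.0, 339.0], [663.0, 337.0], [686.0, 269.0], [651.0, 267.0]]
bar back top [[708.0, 204.0], [674.0, 202.0]]
tip front z=22,0,-13 [[678.0, 325.0], [671.0, 282.0], [667.0, 256.0]]
hole front, plate corners [[665.0, 381.0], [756.0, 412.0], [557.0, 402.0]]
```

Three cues agree. In w1 and w3/w5, and in the scene view, the visible fingertips lie about 13 mm behind the reported TCP, not 22 mm ahead of it. In the last try they were therefore at z≈47, just above the 44 mm bar, and shut on air. I'll open and descend in small steps, watching the force.

```bash
python3 -m jog '0 0 -0.02 0 0 0;0 0 -0.02 0 0 0;0 0 -0.02 0 0 0;0 0 -0.02 0 0 0;0 0 -0.02 0 0 0;0 0 -0.02 0 0 0;0 0 -0.02 0 0 0' 0
python3 -m jog '0 0 0.01 0 0 0;0 0 0.02 0 0 0;0 0 0.03 0 0 0;0 0 0.03 0 0 0'
python3 -m jog '0 0 0.006 0 0 0;0 0 0.012 0 0 0;0 0 0.012 0 0 0'
```

```text
time_s: 9.27
ee_pos: [641.5, -83.9, 44.3]
ee_rot: [179.9, -0.5, 15.5]
force: [-0.7, -0.2, 0.4]
gripper_width: 43.4
time_s: 9.6
ee_pos: [640.6, -83.7, 27.6]
ee_rot: [-180.0, -0.3, 15.5]
force: [0.1, 0.1, -0.7]
gripper_width: 45.2
time_s: 9.85
ee_pos: [640.0, -83.6, 20.7]
ee_rot: [-179.9, -0.2, 15.5]
force: [-0.4, -0.0, 0.2]
gripper_width: 45.7
```

```bash
python3 -m jog '0 0 0.004 0 0 0;0 0 0.008 0 0 0;0 0 0.012 0 0 0;0 0 0.012 0 0 0'
```

```text
time_s: 10.18
ee_pos: [639.7, -83.6, 14.3]
ee_rot: [-179.9, -0.2, 15.5]
force: [-1.4, -1.0, -0.1]
gripper_width: 45.9
```

There is no contact even at TCP z=14, where the nominal tips would be 8 mm below the bench, so the offset is confirmed. Descending to TCP z≈3 (tips ≈16) and gripping.

```bash
python3 -m jog '0 0 0.008 0 0 0;0 0 0.016 0 0 0;0 0 0.022 0 0 0;0 0 0.022 0 0 0'
python3 -m jog '0 0 0 0 0 0;0 0 0 0 0 0;0 0 0 0 0 0;0 0 0 0 0 0;0 0 0 0 0 0;0 0 0 0 0 0;0 0 0 0 0 0;0 0 0 0 0 0' -1 40
```

```text
time_s: 10.52
ee_pos: [639.1, -83.4, 2.3]
ee_rot: [-179.9, -0.1, 15.5]
force: [-0.7, 0.1, 0.4]
gripper_width: 45.7
time_s: 11.18
ee_pos: [639.2, -83.5, 2.5]
ee_rot: [-179.9, -0.1, 15.5]
force: [-0.0, -0.3, 1.7]
gripper_width: 13.8
```

```bash
python3 -m jog '0 0 -0.02 0 0 0;0 0 -0.06 0 0 0;0 0 -0.12 0 0 0;0 0 -0.18 0 0 0;0 0 -0.2 0 0 0;0 0 -0.2 0 0 0'
python3 - <<'E'
from h import *
s=state(); print(s["gripper_width"],s["force"]); print(go([494.1,-301.75,100],-2.4))
E
```

```text
time_s: 11.68
ee_pos: [641.2, -84.0, 106.1]
ee_rot: [179.9, -0.5, 15.5]
force: [0.6, -0.3, -1.5]
gripper_width: 14.1
14.085403479596156 [ 0.60847938 -0.29931323 -1.54562275]
(array([-4.001e-01,  3.408e-01,  9.000e-03, -1.000e-04, -5.600e-03,
        1.992e-01]), 'rows>=7')
```

```bash
python3 -m jog '-0.4 0.341 0.009 0 -0.0056 0.199;-0.4 0.341 0.009 0 -0.0056 0.199;-0.4 0.341 0.009 0 -0.0056 0.199;-0.4 0.341 0.009 0 -0.0056 0.199;-0.4 0.341 0.009 0 -0.0056 0.199;-0.4 0.341 0.009 0 -0.0056 0.199;-0.4 0.341 0.009 0 -0.0056 0.199;-0.4 0.341 0.009 0 -0.0056 0.199;-0.4 0.341 0.009 0 -0.0056 0.199;-0.4 0.341 0.009 0 -0.0056 0.199;-0.4 0.341 0.009 0 -0.0056 0.199;-0.4 0.341 0.009 0 -0.0056 0.199'
python3 - <<'E'
from h import *
f=grab_frame("wrist")[:,:,::-1]; c=calibration("wrist"); s=state(); t=R.from_euler("xyz",s["ee_rot"],degrees=True); cv2.imwrite("pics/w6.png",f)
print("pred hole",proj(s["ee_pos"]+t.apply([1.2+45,0,2.5-8]),c))
v=cv2.resize(f[60:240,230:410],(0,0),fx=3.3,fy=3.3,interpolation=cv2.INTER_CUBIC); cv2.imwrite("pics/w6c.png",v)
print(go([494.1,-301.75,42],-2.4), s["ee_pos"],s["ee_rot"])
E
```

```text
time_s: 12.68
ee_pos: [494.9, -300.5, 99.7]
ee_rot: [-180.0, 0.0, -2.3]
force: [-0.3, 0.7, -0.7]
gripper_width: 13.8
pred hole [[317.48779656 156.19858445]]
(array([-0.0013,  0.0023,  0.1155, -0.0003,  0.0002,  0.0014]), 'rows>=2') [ 494.83092628 -300.6757417    99.77130425] [-1.79971369e+02  1.38564119e-02 -2.27171158e+00]
```

View pics/w6c.png

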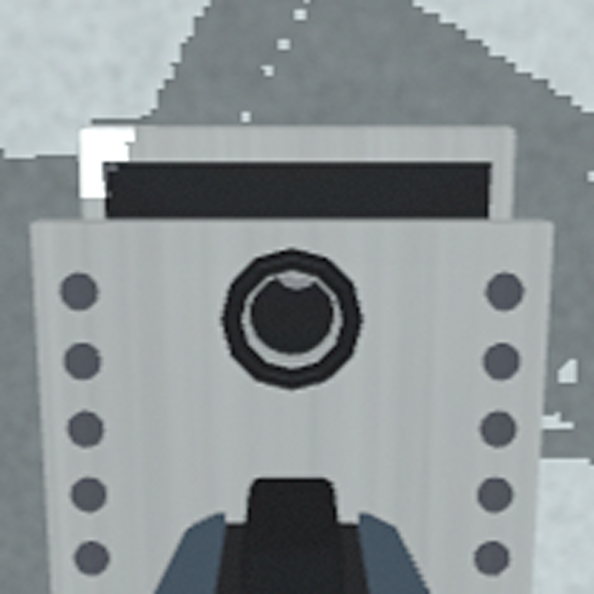

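The held plate's hole is at (318.5,156.4), as predicted, and the pin tip is in line in the middle of it. Descending.

```bash
python3 -m jog '-0.001 0.0022 0.05 0 0 0.001;-0.001 0.0022 0.1 0 0 0.001;-0.0013 0.0023 0.115 0 0 0.001;-0.0013 0.0023 0.115 0 0 0.001;-0.0013 0.0023 0.115 0 0 0.001'
python3 - <<'E'
from h import *
print(go([494.1,-301.75,17.5],-2.4))
E
```

```text
time_s: 13.15
ee_pos: [494.7, -301.5, 42.6]
ee_rot: [-180.0, 0.0, -2.3]
force: [-0.2, 0.6, -1.5]
gripper_width: 13.9
(array([-0.0011,  0.0005,  0.0501, -0.0003,  0.0001,  0.0008]), 'rows>=1')
```

```bash
python3 -m jog '-0.001 0.0005 0.01 0 0 0.0008;-0.001 0.0005 0.02 0 0 0.0008;-0.001 0.0005 0.028 0 0 0.0008;-0.001 0.0005 0.036 0 0 0.0008;-0.001 0.0005 0.043 0 0 0.0008;-0.001 0.0005 0.048 0 0 0.0008;-0.001 0.0005 0.05 0 0 0.0008;-0.001 0.0005 0.05 0 0 0.0008'
```

```text
time_s: 13.82
ee_pos: [494.2, -301.8, 17.7]
ee_rot: [-180.0, -0.0, -2.4]
force: [0.4, -0.3, -1.8]
gripper_width: 14.1
```

```bash
python3 -m jog '0 0 0.002 0 0 0;0 0 0.003 0 0 0;0 0 0.003 0 0 0'
python3 -m jog '0 0 0.001 0 0 0;0 0 0.001 0 0 0;0 0 0.001 0 0 0;0 0 0.001 0 0 0;0 0 0.001 0 0 0' -0.1
python3 -m jog '0 0 -0.06 0 0 0;0 0 -0.14 0 0 0;0 0 -0.22 0 0 0;0 0 -0.3 0 0 0;0 0 -0.32 0 0 0;0 0 -0.32 0 0 0' 1
python3 - <<'E'
from h import *
print(go([400,100,210],60))
E
```

```text
time_s: 14.07
ee_pos: [494.3, -302.0, 17.4]
ee_rot: [-180.0, -0.0, -2.4]
force: [-3.0, 1.4, 6.1]
gripper_width: 13.8
time_s: 14.48
ee_pos: [494.3, -301.9, 16.8]
ee_rot: [-180.0, -0.0, -2.4]
force: [-0.3, 0.0, -1.1]
gripper_width: 40.9
time_s: 14.98
ee_pos: [496.2, -303.3, 180.8]
ee_rot: [179.8, -0.5, -2.4]
force: [-0.6, 0.1, -0.5]
gripper_width: 77.9
(array([-0.2257, -0.7975, -0.0636,  0.0052, -0.0032, -0.6934]), 'rows>=10')
```

The plate seated with a 6 N contact and then released. Next, a view of the caddy and containers.

```bash
python3 - <<'E'
from h import *
print(go([375,140,270],10))
E
```

```text
(array([-0.278 , -0.8748, -0.1844,  0.0032, -0.0049, -0.1378]), 'rows>=12')
```

```bash
python3 -m jog '-0.278 -0.875 -0.184 0.003 -0.005 -0.138;-0.278 -0.875 -0.184 0.003 -0.005 -0.138;-0.278 -0.875 -0.184 0.003 -0.005 -0.138;-0.278 -0.875 -0.184 0.003 -0.005 -0.138;-0.278 -0.875 -0.184 0.003 -0.005 -0.138;-0.278 -0.875 -0.184 0.003 -0.005 -0.138;-0.278 -0.875 -0.184 0.003 -0.005 -0.138;-0.278 -0.875 -0.184 0.003 -0.005 -0.138;-0.278 -0.875 -0.184 0.003 -0.005 -0.138;-0.278 -0.875 -0.184 0.003 -0.005 -0.138;-0.278 -0.875 -0.184 0.003 -0.005 -0.138;-0.278 -0.875 -0.184 0.003 -0.005 -0.138;-0.278 -0.875 -0.184 0.003 -0.005 -0.138;-0.278 -0.875 -0.184 0.003 -0.005 -0.138;-0.278 -0.875 -0.184 0.003 -0.005 -0.138'
python3 - <<'E'
from h import *
import pickle
c=calibration("wrist"); f=grab_frame("wrist"); cv2.imwrite("pics/w7.png",f[:,:,::-1]); pickle.dump(c,open("w7.pkl","wb"))
E
```

```text
time_s: 16.23
ee_pos: [374.8, 138.8, 268.5]
ee_rot: [179.9, 0.2, 10.0]
force: [1.4, -0.6, 0.2]
gripper_width: 91.7
```

View pics/w7.png

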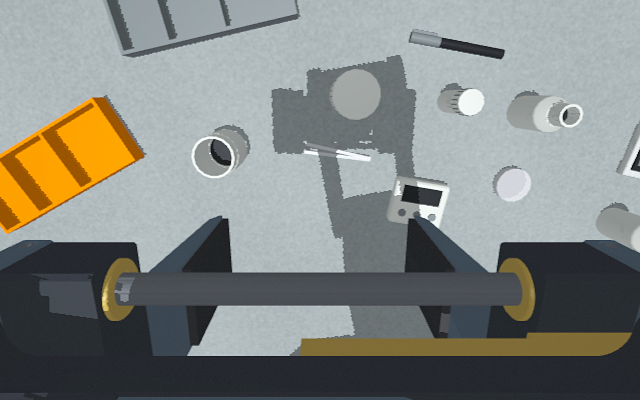

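w7: the capped jar's lid is at (355,95), the capped vial at (470,101), the open bottle at (571,115) and the open jar at (217,156). The grey caddy is cut off at the top. Measuring the jar and vial.

```bash
python3 - <<'E'
from h import *
import pickle
c=pickle.load(open("w7.pkl","rb")); a=cv2.imread("pics/w7.png"); g=cv2.GaussianBlur(cv2.cvtColor(a,cv2.COLOR_BGR2GRAY),(3,3),0)
for n,(x,y,r,z,th,D) in dict(jar=(355,95,32,70,None,52),vial=(470,101,16,72,225,28)).items():
    sub=g[y-r:y+r+1,x-r:x+r+1]
    t=th or cv2.threshold(sub,0,255,cv2.THRESH_OTSU)[0]
    k=max(cv2.findContours((sub>t).astype(np.uint8),0,1)[0],key=cv2.contourArea); (cx,cy),ax,_=cv2.fitEllipse(cv2.convexHull(k)); P=(cx+x-r,cy+y-r)
    print(n,t,np.round(P,1),np.round(ax,1),"exp dia",round(D*354/abs((-cv2.Rodrigues(c["rvec"])[0].T@c["tvec"])[2]-z),1),world(P,z,c).round(1))
print(world([(128,56),(298,14)],0,c).round(),world([(128,50),(298,8)],26,c).round())
E
```

```text
jar 139.0 [355.5  93.9] [48.8 50.7] exp dia 47.7 [[459. 113.  70.]]
vial 225 [471.  101.6] [23.4 26.3] exp dia 25.8 [[472.4  -7.5  72. ]]
[[456. 384.   0.]
 [537. 190.   0.]] [[462. 371.  26.]
 [538. 189.  26.]]
```

```bash
python3 - <<'E'
from h import *
print(go([459,113,120],112))
E
```

```text
(array([ 1.5750e-01,  7.9000e-02,  2.9700e-01, -8.0000e-04,  1.9000e-03,
       -1.1345e+00]), 'rows>=15')
```

```bash
python3 -m jog '0.157 0.079 0.297 0 0 -1;0.157 0.079 0.297 0 0 -1;0.157 0.079 0.297 0 0 -1;0.157 0.079 0.297 0 0 -1;0.157 0.079 0.297 0 0 -1;0.157 0.079 0.297 0 0 -1;0.157 0.079 0.297 0 0 -1;0.157 0.079 0.297 0 0 -1;0.157 0.079 0.297 0 0 -1;0.157 0.079 0.297 0 0 -1;0.157 0.079 0.297 0 0 -1;0.157 0.079 0.297 0 0 -1;0.157 0.079 0.297 0 0 -1;0.157 0.079 0.297 0 0 -1;0.157 0.079 0.297 0 0 -1;0.157 0.079 0.297 0 0 -1'
python3 - <<'E'
from h import *
print(go([459,113,32],100))
E
```

```text
time_s: 17.62
ee_pos: [458.8, 112.0, 119.8]
ee_rot: [-179.8, 0.1, 99.7]
force: [0.6, -0.5, 0.0]
gripper_width: 91.3
(array([ 0.0022,  0.0012,  0.1756, -0.0019,  0.0009, -0.0032]), 'rows>=3')
```

```bash
python3 -m jog '0.002 0.001 0.07 0 0 0;0.002 0.001 0.12 0 0 0;0.002 0.001 0.15 0 0 0;0.002 0.001 0.17 0 0 0;0.002 0.001 0.175 0 0 0;0.002 0.001 0.175 0 0 0'
python3 -m jog '0 0 0 0 0 0;0 0 0 0 0 0;0 0 0 0 0 0;0 0 0 0 0 0;0 0 0 0 0 0;0 0 0 0 0 0;0 0 0 0 0 0;0 0 0 0 0 0' -1 20
```

```text
time_s: 18.12
ee_pos: [458.5, 112.5, 31.6]
ee_rot: [-179.7, 0.1, 99.6]
force: [-0.7, 0.4, -0.1]
gripper_width: 91.1
time_s: 18.78
ee_pos: [458.6, 112.6, 31.8]
ee_rot: [-179.7, 0.1, 99.6]
force: [-0.2, 0.0, 1.3]
gripper_width: 51.4
```

Jar gripped (51.4 mm). I'll lift it and go to a vantage point with the caddy in view.

```bash
python3 -m jog '0 0 -0.05 0 0 0;0 0 -0.12 0 0 0;0 0 -0.2 0 0 0;0 0 -0.2 0 0 0'
python3 - <<'E'
from h import *
s=state(); print(s["gripper_width"]); print(go([575.5,185,230],112.4))
E
```

```text
time_s: 19.12
ee_pos: [463.8, 113.9, 138.4]
ee_rot: [179.5, 0.0, 99.6]
force: [1.9, -0.1, -0.4]
gripper_width: 51.3
51.33718410047524
(array([ 0.1026,  0.2458, -0.1809,  0.006 ,  0.0012, -0.1417]), 'rows>=4')
```

```bash
python3 -m jog '0.03 0.07 -0.06 0.005 0 -0.05;0.06 0.15 -0.12 0.005 0 -0.1;0.09 0.2 -0.17 0.005 0 -0.13;0.103 0.24 -0.181 0.005 0.001 -0.142;0.103 0.246 -0.181 0.005 0.001 -0.142;0.103 0.246 -0.181 0.005 0.001 -0.142;0.103 0.246 -0.181 0.005 0.001 -0.142'
python3 - <<'E'
from h import *
import pickle
c=calibration("wrist"); f=grab_frame("wrist")[:,:,::-1].copy(); cv2.imwrite("pics/w8raw.png",f); pickle.dump(c,open("w8.pkl","wb"))
q=R.from_euler("z",22.3,degrees=True)
for z in(26,):
  P=np.array([[-42,-102,z],[42,-102,z],[42,102,z],[-42,102,z]],float); cv2.polylines(f,[np.round(proj(q.apply(P)+[530,296,0],c)).astype(np.int32)],True,(0,0,255),1)
cv2.imwrite("pics/w8.png",f)
E
```

```text
time_s: 19.7
ee_pos: [574.3, 184.8, 228.3]
ee_rot: [-179.9, 0.0, 112.4]
force: [-0.3, 0.7, -1.8]
gripper_width: 51.1
```

View pics/w8.png

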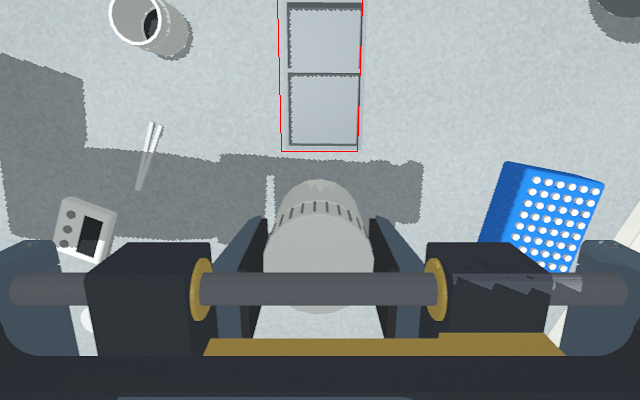

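The capped jar is held. In the caddy view the inner edges are about 4 px right of my outline: wide bay at columns 289–358, rows 75–146, dividers at rows 73 and about 5. Refitting from these.

```bash
python3 - <<'E'
from h import *
import pickle
from scipy.optimize import least_squares
c=pickle.load(open("w8.pkl","rb")); a=cv2.imread("pics/w8raw.png"); g=cv2.cvtColor(a,cv2.COLOR_BGR2GRAY).astype(int)
print("row110",[(x,g[105:120,x].mean().round()) for x in range(276,296)],"\n",[(x,g[105:120,x].mean().round()) for x in range(352,372)])
print("col",[(y,g[y,300:350].mean().round()) for y in list(range(0,14))+list(range(66,80))+list(range(138,158))])
E
```

```text
row110 [(276, np.float64(203.0)), (277, np.float64(204.0)), (278, np.float64(203.0)), (279, np.float64(201.0)), (280, np.float64(201.0)), (281, np.float64(201.0)), (282, np.float64(202.0)), (283, np.float64(202.0)), (284, np.float64(197.0)), (285, np.float64(192.0)), (286, np.float64(192.0)), (287, np.float64(191.0)), (288, np.float64(152.0)), (289, np.float64(89.0)), (290, np.float64(109.0)), (291, np.float64(159.0)), (292, np.float64(189.0)), (293, np.float64(192.0)), (294, np.float64(192.0)), (295, np.float64(191.0))] 
 [(352, np.float64(187.0)), (353, np.float64(187.0)), (354, np.float64(187.0)), (355, np.float64(188.0)), (356, np.float64(181.0)), (357, np.float64(140.0)), (358, np.float64(95.0)), (359, np.float64(159.0)), (360, np.float64(188.0)), (361, np.float64(186.0)), (362, np.float64(187.0)), (363, np.float64(196.0)), (364, np.float64(201.0)), (365, np.float64(201.0)), (366, np.float64(200.0)), (367, np.float64(201.0)), (368, np.float64(202.0)), (369, np.float64(200.0)), (370, np.float64(201.0)), (371, np.float64(202.0))]
col [(0, np.float64(193.0)), (1, np.float64(194.0))
[... 456 characters left out ...]
81.0)), (73, np.float64(85.0)), (74, np.float64(106.0)), (75, np.float64(117.0)), (76, np.float64(161.0)), (77, np.float64(194.0)), (78, np.float64(193.0)), (79, np.float64(193.0)), (138, np.float64(186.0)), (139, np.float64(186.0)), (140, np.float64(186.0)), (141, np.float64(186.0)), (142, np.float64(187.0)), (143, np.float64(151.0)), (144, np.float64(96.0)), (145, np.float64(111.0)), (146, np.float64(186.0)), (147, np.float64(186.0)), (148, np.float64(184.0)), (149, np.float64(187.0)), (150, np.float64(201.0)), (151, np.float64(200.0)), (152, np.float64(201.0)), (153, np.float64(202.0)), (154, np.float64(202.0)), (155, np.float64(202.0)), (156, np.float64(202.0)), (157, np.float64(202.0))]
```

```bash
python3 - <<'E'
from h import *
import pickle
c=pickle.load(open("w8.pkl","rb")); g=cv2.cvtColor(cv2.imread("pics/w8raw.png"),cv2.COLOR_BGR2GRAY).astype(float)
def cen(y0,y1):
    p=g[y0:y1].mean(0); L=276+np.argmin(p[276:300]); Rr=350+np.argmin(p[350:375]); 
    f=lambda x,s: next(x+s*i for i in range(8) if p[x+s*i]>170)  # rim inner top edge
    return (f(L,-1)+f(Rr,1))/2,(y0+y1)/2-.5
A=[cen(20,40),cen(45,65),cen(85,105),cen(110,130)]; W=world(A,26,c); print(np.round(A,1).tolist(),W.round(1).tolist())
d=W[0]-W[-1]; yaw=np.degrees(np.arctan2(-d[0],d[1])); u=d/np.linalg.norm(d); m=W.mean(0); print("yaw",yaw)
for r,y in((149.5,-102),(145.7,-98),(72.5,-22),(2.3,44)):
    p=world((324,r),26,c)[0]; o=m+u*((p-m)@u-y); print(y,"origin",o.round(1))
E
```

```text
[[324.5, 29.5], [324.0, 54.5], [323.5, 94.5], [323.5, 119.5]] [[526.4, 317.5, 26.0], [535.0, 295.5, 26.0], [549.8, 258.9, 26.0], [559.7, 235.0, 26.0]]
yaw 22.02314720085064
-102 origin [533.5 299.5  26. ]
-98 origin [533.4 299.6  26. ]
-22 origin [533.4 299.7  26. ]
44 origin [533.4 299.6  26. ]
```

The caddy fit is consistent: origin (533.4, 299.6), yaw 22.0°. Bay centres are wide (555.9,244.0), middle (528.5,311.7) and narrow (506.0,367.3).

```bash
python3 - <<'E'
from h import *
print(go([555.9,244,80],112))
E
```

```text
(array([ 1.238e-01,  1.320e-02,  2.964e-01, -1.800e-03,  1.000e-04,
        4.500e-03]), 'rows>=4')
```

```bash
python3 -m jog '0.06 0.007 0.08 0 0 0.004;0.11 0.013 0.16 0 0 0.004;0.123 0.013 0.23 0 0 0.004;0.124 0.013 0.28 0 0 0.004;0.124 0.013 0.296 0 0 0.004;0.124 0.013 0.296 0 0 0.004;0.124 0.013 0.296 0 0 0.004'
python3 - <<'E'
from h import *
print(go([555.9,244,36.5],112))
E
```

```text
time_s: 20.33
ee_pos: [556.0, 243.5, 81.1]
ee_rot: [-179.9, 0.0, 112.0]
force: [0.6, 0.7, -0.4]
gripper_width: 51.8
(array([ 0.0011,  0.0003,  0.0892, -0.0015,  0.0003,  0.0001]), 'rows>=2')
```

```bash
python3 -m jog '0.001 0 0.03 0 0 0;0.001 0 0.06 0 0 0;0.001 0 0.075 0 0 0;0.001 0 0.085 0 0 0;0.001 0 0.089 0 0 0;0.001 0 0.09 0 0 0;0.001 0 0.09 0 0 0'
python3 -m jog '0 0 0 0 0 0;0 0 0 0 0 0;0 0 0 0 0 0;0 0 0 0 0 0;0 0 0 0 0 0' 0.7
python3 -m jog '0 0 -0.06 0 0 0;0 0 -0.14 0 0 0;0 0 -0.22 0 0 0;0 0 -0.3 0 0 0;0 0 -0.32 0 0 0;0 0 -0.32 0 0 0' 1
python3 - <<'E'
from h import *
print(go([300,-270,200],60))
E
```

```text
time_s: 20.92
ee_pos: [556.5, 244.0, 37.0]
ee_rot: [-180.0, 0.0, 112.0]
force: [0.3, -1.0, -1.2]
gripper_width: 51.8
time_s: 21.33
ee_pos: [556.6, 244.1, 37.2]
ee_rot: [-180.0, 0.0, 112.0]
force: [-0.5, 0.0, -0.4]
gripper_width: 77.3
time_s: 21.83
ee_pos: [558.6, 245.1, 201.6]
ee_rot: [179.5, 0.0, 112.0]
force: [0.4, -0.5, -0.5]
gripper_width: 91.6
(array([-0.7613, -0.8656, -0.004 ,  0.0052, -0.0023,  0.5778]), 'rows>=14')
```

Jar placed. Locating the bottle from w2 (cap at 298,220).

```bash
python3 - <<'E'
from h import *
import pickle
c=pickle.load(open("w2.pkl","rb")); g=cv2.cvtColor(cv2.imread("pics/w2.png"),cv2.COLOR_BGR2GRAY)
x,y,r=298,220,20; sub=g[y-r:y+r+1,x-r:x+r+1]; k=max(cv2.findContours((sub>225).astype(np.uint8),0,1)[0],key=cv2.contourArea); (cx,cy),ax,_=cv2.fitEllipse(cv2.convexHull(k))
P=(cx+x-r,cy+y-r); print(P,ax,"exp",30*354/(398-96)); b=world(P,96,c)[0]; print(b)
print(go([b[0],b[1],175],60))
E
```

```text
(299.0031051635742, 221.24497032165527) (28.19551658630371, 31.495580673217773) exp 35.16556291390729
[ 358.63448401 -268.53430798   96.        ]
(array([-0.8025, -0.7562,  0.0469,  0.0052, -0.0023,  0.5778]), 'rows>=14')
```

```bash
python3 -m jog '-0.802 -0.756 0.01 0.005 -0.002 0.578;-0.802 -0.756 0.01 0.005 -0.002 0.578;-0.802 -0.756 0.01 0.005 -0.002 0.578;-0.802 -0.756 0.01 0.005 -0.002 0.578;-0.802 -0.756 0.01 0.005 -0.002 0.578;-0.802 -0.756 0.01 0.005 -0.002 0.578;-0.802 -0.756 0.01 0.005 -0.002 0.578;-0.802 -0.756 0.01 0.005 -0.002 0.578;-0.802 -0.756 0.01 0.005 -0.002 0.578;-0.802 -0.756 0.01 0.005 -0.002 0.578;-0.802 -0.756 0.01 0.005 -0.002 0.578;-0.802 -0.756 0.01 0.005 -0.002 0.578;-0.802 -0.756 0.01 0.005 -0.002 0.578;-0.802 -0.756 0.047 0.005 -0.002 0.578;-0.802 -0.756 0.047 0.005 -0.002 0.578;-0.802 -0.756 0.047 0.005 -0.002 0.578;-0.802 -0.756 0.047 0.005 -0.002 0.578;-0.802 -0.756 0.047 0.005 -0.002 0.578'
python3 - <<'E'
from h import *
grab_frame("wrist"); f=grab_frame("wrist")[:,:,::-1]; cv2.imwrite("pics/w9.png",cv2.resize(f[150:360,200:440],(0,0),fx=2.5,fy=2.5)); c=calibration("wrist")
print("cap px",(proj([358.6,-268.5,96],c)-[200,150])*2.5); print(go([358.6,-268.5,60],60))
E
```

```text
time_s: 23.33
ee_pos: [359.2, -267.1, 175.1]
ee_rot: [-180.0, -0.1, 60.1]
force: [0.0, 0.0, -1.0]
gripper_width: 91.3
cap px [[293.25058897 122.19245806]]
(array([-0.0029, -0.0004,  0.2309,  0.0006, -0.0004,  0.0012]), 'rows>=3')
```

View pics/w9.png

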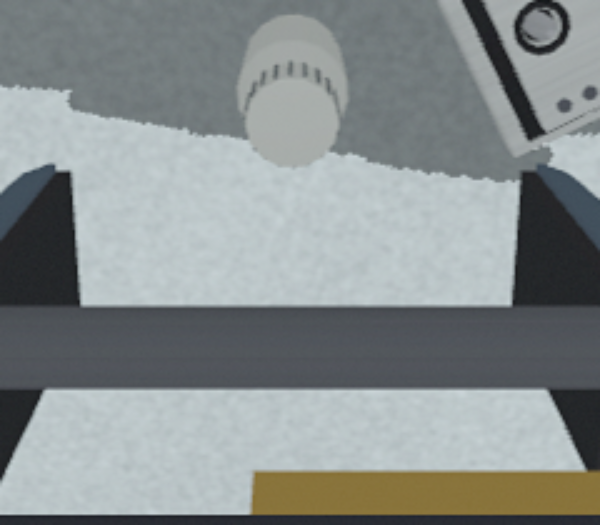

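The capped bottle's cap is at (292,122) in the crop, as predicted, and the dock pin shows in the plate's hole at (542,26). Descending.

```bash
python3 -m jog '-0.003 0 0.08 0 0 0.001;-0.003 0 0.15 0 0 0.001;-0.003 0 0.2 0 0 0.001;-0.003 0 0.225 0 0 0.001;-0.003 0 0.231 0 0 0.001;-0.003 0 0.231 0 0 0.001;-0.003 0 0.231 0 0 0.001'
python3 -m jog '0 0 0 0 0 0;0 0 0 0 0 0;0 0 0 0 0 0;0 0 0 0 0 0;0 0 0 0 0 0;0 0 0 0 0 0;0 0 0 0 0 0;0 0 0 0 0 0;0 0 0 0 0 0;0 0 0 0 0 0;0 0 0 0 0 0' -1 20
python3 -m jog '0 0 -0.04 0 0 0;0 0 -0.12 0 0 0;0 0 -0.2 0 0 0;0 0 -0.28 0 0 0;0 0 -0.3 0 0 0;0 0 -0.3 0 0 0'
python3 - <<'E'
from h import *
print(go([528.5,311.7,200],112))
E
```

```text
time_s: 24.02
ee_pos: [359.8, -268.8, 60.9]
ee_rot: [179.8, -0.0, 60.1]
force: [0.4, -0.8, 0.1]
gripper_width: 91.1
time_s: 24.93
ee_pos: [359.7, -268.8, 60.8]
ee_rot: [179.9, -0.0, 60.1]
force: [-0.1, -0.1, -0.2]
gripper_width: 29.3
time_s: 25.43
ee_pos: [361.0, -270.0, 214.0]
ee_rot: [179.4, 0.0, 60.1]
force: [0.6, -0.8, -1.5]
gripper_width: 29.8
(array([ 1.1754, -0.2903,  0.0242,  0.0059,  0.0034, -0.577 ]), 'rows>=15')
```

```bash
python3 -m jog '1 -0.25 0.02 0.005 0.003 -0.577;1 -0.25 0.02 0.005 0.003 -0.577;1 -0.25 0.02 0.005 0.003 -0.577;1 -0.25 0.02 0.005 0.003 -0.577;1 -0.25 0.02 0.005 0.003 -0.577;1 -0.25 0.02 0.005 0.003 -0.577;1 -0.25 0.02 0.005 0.003 -0.577;1 -0.25 0.02 0.005 0.003 -0.577;1 -0.25 0.02 0.005 0.003 -0.577;1 -0.25 0.02 0.005 0.003 -0.577;1 -0.25 0.02 0.005 0.003 -0.577;1 -0.25 0.02 0.005 0.003 -0.577;1 -0.25 0.02 0.005 0.003 -0.577;1 -0.25 0.02 0.005 0.003 -0.577;1 -0.25 0.02 0.005 0.003 -0.577'
python3 - <<'E'
from h import *
print(go([528.5,311.7,140],112))
E
```

```text
time_s: 26.68
ee_pos: [501.0, 225.3, 199.9]
ee_rot: [-179.8, 0.1, 112.1]
force: [-0.4, -0.7, 0.1]
gripper_width: 29.2
(array([ 0.1396,  0.1165,  0.1191, -0.0026,  0.0013,  0.0011]), 'rows>=3')
```

```bash
python3 -m jog '0.05 0.04 0.02 0 0 0.001;0.1 0.08 0.04 0 0 0.001;0.14 0.116 0.06 0 0 0.001;0.14 0.116 0.1 0 0 0.001;0.14 0.116 0.119 0 0 0.001;0.14 0.116 0.119 0 0 0.001;0.14 0.116 0.119 0 0 0.001'
python3 - <<'E'
from h import *
print(go([529,311.7,65.3],112))
E
```

```text
time_s: 27.27
ee_pos: [527.5, 309.6, 139.6]
ee_rot: [-179.6, 0.2, 111.9]
force: [0.3, -0.1, -0.6]
gripper_width: 29.5
(array([ 0.0032,  0.0052,  0.1485, -0.0042,  0.0017, -0.001 ]), 'rows>=2')
```

```bash
python3 -m jog '0.003 0.005 0.05 -0.003 0.001 0;0.003 0.005 0.09 -0.003 0.001 0;0.003 0.005 0.12 -0.003 0.001 0;0.003 0.005 0.135 -0.003 0.001 0;0.003 0.005 0.143 -0.003 0.001 0;0.003 0.005 0.148 -0.003 0.001 0;0.003 0.005 0.149 -0.003 0.001 0;0.003 0.005 0.149 -0.003 0.001 0'
python3 -m jog '0 0 0 0 0 0;0 0 0 0 0 0;0 0 0 0 0 0;0 0 0 0 0 0;0 0 0 0 0 0' 0.2
python3 -m jog '0 0 -0.06 0 0 0;0 0 -0.14 0 0 0;0 0 -0.22 0 0 0;0 0 -0.28 0 0 0;0 0 -0.28 0 0 0;0 0 -0.28 0 0 0' 0
python3 - <<'E'
from h import *
print(go([472.4,-7.5,170],95))
E
```

```text
time_s: 27.93
ee_pos: [529.6, 311.8, 66.1]
ee_rot: [-180.0, 0.1, 111.9]
force: [0.1, 0.4, -1.2]
gripper_width: 29.6
time_s: 28.35
ee_pos: [529.6, 311.9, 66.3]
ee_rot: [180.0, 0.1, 111.9]
force: [-1.0, -0.0, 0.3]
gripper_width: 54.5
time_s: 28.85
ee_pos: [530.5, 312.5, 208.6]
ee_rot: [179.7, 0.0, 111.9]
force: [-0.7, 0.2, -0.6]
gripper_width: 45.8
(array([-5.505e-01, -3.469e-01,  7.560e-02,  3.300e-03, -3.000e-04,
        1.878e-01]), 'rows>=8')
```

```bash
python3 -m jog '-0.55 -0.347 0.02 0.003 0 0.188;-0.55 -0.347 0.02 0.003 0 0.188;-0.55 -0.347 0.02 0.003 0 0.188;-0.55 -0.347 0.02 0.003 0 0.188;-0.55 -0.347 0.02 0.003 0 0.188;-0.55 -0.347 0.02 0.003 0 0.188;-0.55 -0.347 0.02 0.003 0 0.188;-0.55 -0.347 0.075 0.003 0 0.188;-0.55 -0.347 0.075 0.003 0 0.188;-0.55 -0.347 0.075 0.003 0 0.188;-0.55 -0.347 0.075 0.003 0 0.188;-0.55 -0.347 0.075 0.003 0 0.188'
python3 - <<'E'
from h import *
f=grab_frame("wrist")[:,:,::-1]; c=calibration("wrist"); cv2.imwrite("pics/w10.png",cv2.resize(f[100:360,180:460],(0,0),fx=2.2,fy=2.2))
print("cap px",(proj([472.4,-7.5,72],c)-[180,100])*2.2); print(go([472.4,-7.5,42],95))
E
```

```text
time_s: 29.85
ee_pos: [472.7, -6.4, 170.2]
ee_rot: [180.0, -0.1, 95.0]
force: [-0.3, -0.6, -0.8]
gripper_width: 45.7
cap px [[300.99600456 202.72461632]]
(array([-0.0026, -0.0015,  0.257 ,  0.0007, -0.0005,  0.0009]), 'rows>=4')
```

View pics/w10.png

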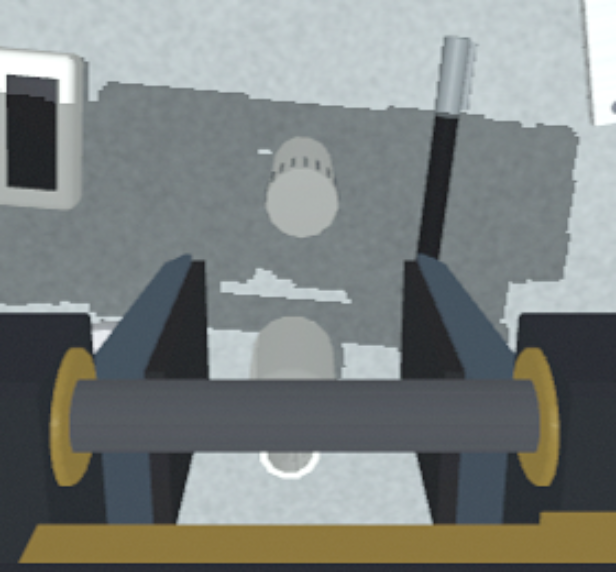

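The vial's cap is at (301,201), as predicted. The open bottle behind it is clear. Descending.

```bash
python3 -m jog '-0.002 -0.001 0.08 0 0 0.001;-0.002 -0.001 0.15 0 0 0.001;-0.002 -0.001 0.21 0 0 0.001;-0.002 -0.001 0.24 0 0 0.001;-0.002 -0.001 0.256 0 0 0.001;-0.002 -0.001 0.257 0 0 0.001;-0.002 -0.001 0.257 0 0 0.001'
python3 -m jog '0 0 0 0 0 0;0 0 0 0 0 0;0 0 0 0 0 0;0 0 0 0 0 0;0 0 0 0 0 0;0 0 0 0 0 0;0 0 0 0 0 0;0 0 0 0 0 0' -1 15
python3 -m jog '0 0 -0.04 0 0 0;0 0 -0.12 0 0 0;0 0 -0.2 0 0 0;0 0 -0.28 0 0 0;0 0 -0.32 0 0 0;0 0 -0.32 0 0 0'
python3 - <<'E'
from h import *
print(go([506,367.3,180],112))
E
```

```text
time_s: 30.48
ee_pos: [473.5, -6.6, 42.6]
ee_rot: [179.9, -0.0, 95.1]
force: [1.0, 0.5, 0.5]
gripper_width: 45.5
time_s: 31.15
ee_pos: [474.3, -6.7, 43.5]
ee_rot: [179.8, -0.0, 95.0]
force: [-0.5, -0.2, 6.9]
gripper_width: 27.6
time_s: 31.65
ee_pos: [476.7, -7.0, 208.6]
ee_rot: [179.1, 0.1, 95.0]
force: [0.4, 1.0, -1.2]
gripper_width: 27.3
(array([ 0.7405,  0.1233,  0.0585,  0.0094,  0.002 , -0.1885]), 'rows>=10')
```

```bash
python3 -m jog '0.74 0.123 0.03 0.009 0.002 -0.188;0.74 0.123 0.03 0.009 0.002 -0.188;0.74 0.123 0.03 0.009 0.002 -0.188;0.74 0.123 0.03 0.009 0.002 -0.188;0.74 0.123 0.03 0.009 0.002 -0.188;0.74 0.123 0.03 0.009 0.002 -0.188;0.74 0.123 0.03 0.009 0.002 -0.188;0.74 0.123 0.03 0.009 0.002 -0.188;0.74 0.123 0.03 0.009 0.002 -0.188;0.74 0.123 0.03 0.009 0.002 -0.188;0.74 0.123 0.03 0.009 0.002 -0.188;0.74 0.123 0.03 0.009 0.002 -0.188;0.74 0.123 0.03 0.009 0.002 -0.188;0.74 0.123 0.03 0.009 0.002 -0.188'
python3 - <<'E'
from h import *
f=grab_frame("wrist")[:,:,::-1]; cv2.imwrite("pics/w11.png",f); f=grab_frame("scene")[:,:,::-1]; cv2.imwrite("pics/s11.png",f); print(go([506,367.3,110],112))
E
```

```text
time_s: 32.82
ee_pos: [505.7, 365.5, 194.2]
ee_rot: [180.0, 0.0, 111.9]
force: [0.5, 0.6, 0.4]
gripper_width: 27.4
(array([ 2.700e-03,  1.300e-03,  1.691e-01,  5.000e-04,  1.000e-04,
       -1.500e-03]), 'rows>=3')
```

```bash
python3 -m jog '0.003 0.001 0.06 0 0 -0.001;0.003 0.001 0.12 0 0 -0.001;0.003 0.001 0.18 0 0 -0.001;0.003 0.001 0.23 0 0 -0.001;0.003 0.001 0.26 0 0 -0.001;0.003 0.001 0.28 0 0 -0.001;0.003 0.001 0.288 0 0 -0.001;0.003 0.001 0.289 0 0 -0.001;0.003 0.001 0.289 0 0 -0.001'
```

```text
time_s: 33.67
ee_pos: [506.6, 367.6, 51.1]
ee_rot: [179.8, -0.0, 111.9]
force: [0.1, 0.7, -0.1]
gripper_width: 27.7
```

```bash
python3 -m jog '0 0 0.003 0 0 0;0 0 0.006 0 0 0;0 0 0.007 0 0 0;0 0 0.007 0 0 0'
```

```text
time_s: 34.0
ee_pos: [506.7, 367.8, 48.0]
ee_rot: [179.8, -0.0, 111.9]
force: [-0.2, 1.4, -0.5]
gripper_width: 27.5
```

Release in place, rise slowly, then move away for a final look.

```bash
python3 -m jog '0 0 0 0 0 0;0 0 0 0 0 0;0 0 0 0 0 0;0 0 0 0 0 0;0 0 0 0 0 0' 0
python3 -m jog '0 0 -0.06 0 0 0;0 0 -0.14 0 0 0;0 0 -0.22 0 0 0;0 0 -0.3 0 0 0;0 0 -0.34 0 0 0;0 0 -0.34 0 0 0' 0
python3 -m jog '-0.5 -0.2 -0.05 0 0 0;-0.5 -0.2 -0.05 0 0 0;-0.5 -0.2 -0.05 0 0 0;-0.5 -0.2 -0.05 0 0 0;-0.5 -0.2 -0.05 0 0 0;-0.5 -0.2 -0.05 0 0 0;-0.5 -0.2 -0.05 0 0 0;-0.5 -0.2 -0.05 0 0 0;-0.5 -0.2 -0.05 0 0 0'
python3 - <<'E'
from h import *
f=grab_frame("top")[:,:,::-1].copy(); s=grab_frame("scene")[:,:,::-1]
cv2.imwrite("pics/fin.png",np.vstack([cv2.resize(f[130:260,180:480],(690,299),interpolation=cv2.INTER_CUBIC),cv2.resize(s[90:270,150:460],(690,300) if 0 else (517,300),interpolation=cv2.INTER_CUBIC).__class__(0) if 0 else np.pad(cv2.resize(s[90:270,150:460],(517,300),interpolation=cv2.INTER_CUBIC),((0,0),(0,173),(0,0)))]))
E
```

```text
time_s: 34.42
ee_pos: [506.7, 367.8, 48.0]
ee_rot: [179.8, -0.0, 111.9]
force: [-0.4, 0.3, -0.1]
gripper_width: 45.8
time_s: 34.92
ee_pos: [508.6, 369.2, 224.5]
ee_rot: [179.1, -0.2, 111.9]
force: [0.6, 0.3, 0.2]
gripper_width: 45.8
time_s: 35.67
ee_pos: [508.6, 99.0, 246.4]
ee_rot: [179.2, -0.2, 111.8]
force: [0.8, 0.6, -0.2]
gripper_width: 45.4
```

View pics/fin.png

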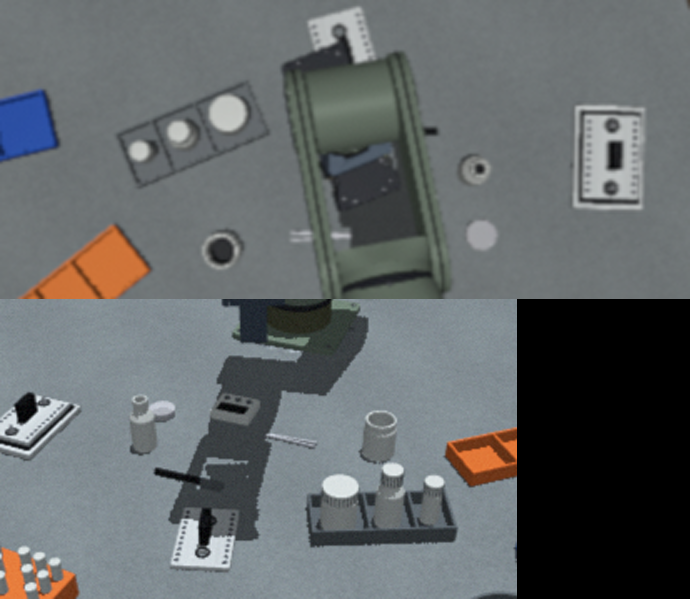

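The final picture shows the jar (228,112), bottle (180,132) and vial (141,150) upright in the wide, middle and narrow bays. plate_wide lies on the deck (612,157), square to its rim. Both open containers are standing and plate_near is flat on the bench. Handing in.

```bash
python3 -c "
from workcell import *
print(job_done(), state()['time_s'])"
```

```text
the job is handed in; nothing more can be done
the job is handed in; nothing more can be done
```

The layout is done and handed in at about 36 s of robot time; the hand-in call itself gave no verdict. `plate_wide` (holes measured 90.0 mm apart) went onto the deck first. Then the jar went into the widest bay, the bottle into the middle one and the vial into the narrowest.

**Last checks:** the final top and scene pictures show all three capped containers upright in their bays. The plate lies on the deck square to its rim, and an earlier view showed a pin through its hole. The open jar and bottle stand where they were, and `plate_near` is flat on the bench. I judged the plate flat from the height reading, the 6 N touch-down force and those pictures, not from a closer look.

**What failed or disagreed:**
- **Plate grasp:** the first two grasps closed on nothing. The fingertips really end about 13 mm behind the reported TCP, not 22 mm ahead of it as stated. I found this in the pictures, confirmed it with a small-step descent watching the force, and corrected every later grasp.
- **Caddy position:** the first estimate, from the top camera, was about 5 mm off, so I refitted it from a wrist picture before placing anything.
- **Vial grip:** a brief 7 N upward force showed while gripping the vial, with no visible effect.

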